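# Wedge a rocking stone slab steady on the microscope stage

## Robot

A 6-joint arm with a two-finger parallel gripper is mounted at the origin on the work surface. World frame = base frame: x ahead of the robot, y to its left, z up, the work surface at z = 0. Lengths are in m, angles in rad, forces in N, time in s.
With the tool pointing down it reaches from about 0.375 to 0.9 m from the base axis. Payload 3.1 kg.
Tool frame: the origin (TCP) lies on the centre line of the jaws, within the pads' length; the fingertips stand 8 mm ahead of it and the grasp point (between the pads) lies 11 mm behind it; z points along the fingers, y is the line along which they close (so a half turn about z gives the same grasp; the last joint's range is limited). The gripper opens to 85 mm and grips with 20 to 120 N. Pads are 22 mm wide; open, the fingers measure 114 mm over their backs; the gripper's body (76 mm by 85 mm) begins 54 mm behind the grasp point. The pads swing forward as they close: fully open they stand 13 mm farther back than shut.
Start: joints at [-1.435, 0.527, 1.433, -0, 1.181, -0.178], TCP at [0.193, -0.594, 0.239] pointing down, gripper open.
Joint ranges: [-3.08, 3.08], [-0.75, 2.2], [0.22, 2.44], [-1.43, 4.57], [0, 2.65], [-2.85, 2.85]. Speed limits (rad/s): [2.79, 2.79, 3.14, 3.14, 3.14, 3.14].

## Interface

Orientations are given as a unit quaternion [x, y, z, w].
In Python, from station import * gives the robot as it stands.
- The arm moves only by the tool play_rows, never from a script. Its argument "rows" is a list of rows, each a list of 3 entries, a list of its own where there are three numbers: the turn, a rotation vector about the tool's x, y, z in degrees, then the shift along the tool's x, y, z in mm, then the closure, from 0 (fully open) to 1 (shut). In form: [[[ax, ay, az], [dx, dy, dz], jaw], ...]. A call has 1 to 12 rows; each row shifts and turns the commanded pose from where the row before left it, along the tool's axes as they then stand; what a row does not reach is not made up. A row lasts 1/12 s, in which the tool goes at most 41.7 mm and 7.16 degrees, less where a joint would pass 70% of its speed; a pose out of reach is approached as far as the arm can. A call with a gripper value outside its range is refused whole. The fingers move at their own pace and stop on an object; "grip_force" is the grip in N (left out, the last holds). Time passes only in rows, so rows that do not move let the fingers close. It gives the time, the measured TCP pose, the force, the opening and the grip force at its end, in the units of the state.
- sense(): the state, without advancing time (a new reading comes with each control period).
- snapshot(name): name is "side" or "top"; returns (picture, depth): 420x560x3 uint8, red, green, blue; 420x560 float32, m along the optical axis (not along the pixel's ray), 0 where there is no reading.
- get_calibration(name): a dict with "vfov" (degrees; the focal length in pixels is half the picture's height over the tangent of half this angle, whatever the lens; pixels are square), "cx", "cy" (the principal point, pixels), "xyz" and "attitude" of the camera in the world. Camera axes: x right, y down, z forward; pixel columns grow to the right and rows downward; lengths in m; the calibration is good to about 2 mm. A picture is of the moment at which its call begins. get_calibration takes no time and is no camera call.
- sign_off(): hands the job in; it is judged then, once.
The state is a dict: "t": time; "q": joint angles; "qd": joint speeds; "tau": joint torques, N m; "tcp_pos": TCP position; "tool_rot": TCP orientation; "force": force on the tool from outside, world axes, zero at the start; "ft_torque": the same for the moment, N m; "finger_gap": opening from 0.0 (shut) to 1.0 (fully open); "gripper_force": force on a finger pad.
Only numpy, scipy, OpenCV 4.12 (cv2) and the standard library are available. Lean on these libraries where they do the work, as an engineer would, in place of code of your own. Each camera call takes 0.05 s, during which the arm holds its last target. There are 200 camera calls.

## Task

The stone slab on the microscope stage rocks on its uneven underside. Without gripping or lifting anything, push the wooden wedge along the stage, thin end first and roughly square, under the middle of the slab's raised edge until the slab no longer rocks but is not jacked up or shoved out of place. Then prove it by pressing down firmly (about 10 N) with the fingertips on top of the slab right above the wedge, so that it does not sink; let go, leaving the wedge snug and everything else where it was.

Things in the scene. Friction and masses are not known exactly. Their poses are not given: they have to be found in the camera images.
- stage: fixed dark steel plate, 220 x 380 x 12 mm, brass strips along its long sides. Origin on the bench under it; x across, y along it: the plate spans y = -180 to +200 mm, top at z = 12 mm. At its -y end a brass stop bar (10 mm above the plate, inner face at y = -160 mm) stands behind the slab's low end and stops the slab from sliding away when the wedge bears on it.
- slab: loose grey pebbly slab, 100 (x) x 150 (y) x 24 mm, 0.95 kg. Origin: centre of the underside; y to the raised end (the stage's +y within 0.05 rad). A hump 8 mm proud crosses the underside at y = +12 mm; the slab rests on it and its low edge, tilted 0.092 rad, raised edge 14 mm, its top 38 mm above the plate. About 2 N on the raised end tips it; unwedged it rocks 14 mm down there.
- slab_edge (a point): middle of the bottom edge of the slab's raised end; 14 mm above the plate (26 mm above the bench) at rest
- slab_press (a point): place to press, on the slab's top face, mid-width, 12 mm in from the raised end
- wedge: loose pale wooden wedge, 50 mm wide (x), 95 long (y), 2 thick at the thin end (-y, to the slab), rising to 22 at the upright back (+y); 80 g. Origin: centre of the underside. Starts 20 to 55 mm short of the slab's raised edge, up to 0.35 rad askew. Slides with under 1 N until it meets the edge, then takes several N. Snug, 56 mm of it is under the slab, 39 mm shows. Pressed from above it does not slip.
- wedge_back (a point): centre of the wedge's back face, 11 mm above the plate: where to push
- wedge_face (a point): centre of the wedge's sloping top, 12 mm above its underside; z square to the slope, x across the wedge, y up the slope towards the back
- core: upright grey stone core stub, 24 mm across, 32 mm tall. To be left alone. Origin at its underside; stands on the stage beside the work
- weight: small brass weight, 22 mm across, 31 mm tall. To be left alone. Origin at its underside; stands on the stage beside the work
- dish: shallow glass dish, 80 mm across, 15 mm tall. To be left alone. Origin at its underside
- offcut: brown stone offcut, 60 x 90 x 22 mm, lying flat on the bench. To be left alone. Origin at its underside
- vial: amber jar, 28 mm across, 50 mm tall. To be left alone. Origin at its underside
- driver: screwdriver, 160 mm long. To be left alone. Origin at its underside (middle of its length)
- loupe: black loupe, 38 mm across, 33 mm tall. To be left alone. Origin at its underside
Mind the look-alikes: they are no part of the job. There is more than one size of the wedge; the one meant has the size given above.

How it is judged:
By the outcome, as a careful person would: the job done as asked, in the order asked, and still so for the second after the job is handed in, with the robot touching nothing.
It also fails if it takes over 45 s, if anything falls off the work surface, if the arm or the gripper's body presses on something with over 40 N, if the wrist force passes 120 N, or if a joint passes its speed limit or range.

## Working session

There is one attempt and no reset: what is moved stays moved. The work goes in short steps, Python scripts to look and compute and a tool call to move; the robot and the scene stay as the last step left them, time stands still between calls to the robot, and variables do not carry over. Pictures are saved under pics/ and viewed, at most 10 in all, crops included, and the job is handed in when it is done.

Besides the shell and the picture viewer there is one more tool, called after "Call:" as name(argument=value, ...) on one line, values as JSON. play_rows: Moves the arm, as the interface text tells. Its arguments: {"type":"object","properties":{"rows":{"type":"array","items":{"type":"array"}},"grip_force":{"type":"number"}},"required":["rows"]}

```bash
mkdir -p pics; cat > h.py <<'E'
from station import *
import numpy as np, cv2
from scipy.spatial.transform import Rotation as R
def cloud(n):
    im,d=snapshot(n); c=get_calibration(n)
    f=im.shape[0]/2/np.tan(np.radians(c['vfov'])/2)
    v,u=np.mgrid[:im.shape[0],:im.shape[1]]
    P=np.stack([(u-c['cx'])/f*d,(v-c['cy'])/f*d,d],-1)
    a=np.array(c['attitude']); 
    M=R.from_quat(a).as_matrix() if a.size==4 else (a if a.shape==(3,3) else R.from_rotvec(a).as_matrix())
    W=P@M.T+np.array(c['xyz']); W[d==0]=np.nan
    return im,W
E
python3 - <<'E'
from h import *
for n in('side','top'):
    print(get_calibration(n)); im,W=cloud(n); cv2.imwrite(f'pics/{n}0.png',im[...,::-1]); np.save(f'{n}0.npy',W)
s=sense(); print(s['tcp_pos'],s['tool_rot'],s['force'],s['t'],s['finger_gap'])
E
```

```text
{'vfov': 57.00652610712509, 'cx': 277.0301346821431, 'cy': 208.6933717493425, 'xyz': array([ 0.37544262, -0.32729003,  0.52097627]), 'attitude': array([ 0.91058403, -0.15323758,  0.06879595, -0.37765339])}
{'vfov': 43.7095023310899, 'cx': 270.6068551319545, 'cy': 209.68940951431347, 'xyz': array([0.47982126, 0.14734374, 1.00570911]), 'attitude': array([ 0.71089215, -0.70213306,  0.02599382, -0.03107798])}
[ 0.19288265 -0.59383964  0.2384398 ] [ 9.87719064e-01  1.56237384e-01  4.28596873e-05 -9.64090737e-04] [-0.41158463  0.44546195 -0.44854592] 0.1 1.0026418456746875
```

View pics/top0.png

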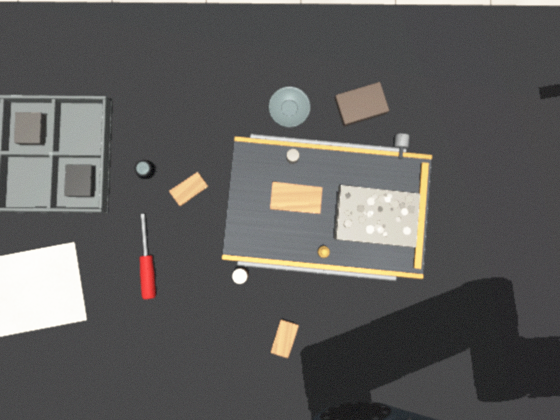

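View pics/side0.png

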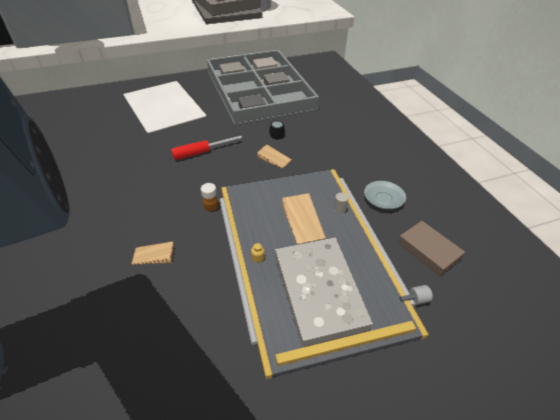

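Top view: there are three wedge-like things. (296,198) lies on the stage facing the slab and is the largest, (188,189) is small and on the bench, and (285,339) is small and on the bench. I choose (296,198). The slab is at (378,215), the core at (293,155), the weight at (324,252) and the stop bar at (422,215). Next I measure them.

```bash
cat > m.py <<'E'
from h import *
def rect(W,m):
    p=W[m][:,:2]; p=p[~np.isnan(p[:,0])].astype(np.float32)*1000
    r=cv2.minAreaRect(p); return r,cv2.boxPoints(r)
def comp(m,seed):
    n,l=cv2.connectedComponents(m.astype(np.uint8)); return l==l[seed[1],seed[0]]
def wedge_mask(im,W,seed):
    h=cv2.cvtColor(im,cv2.COLOR_RGB2HSV)
    return comp((h[...,0]>5)&(h[...,0]<20)&(h[...,1]>70)&(h[...,2]>110),seed)
E
python3 - <<'E'
from m import *
np.set_printoptions(precision=1,suppress=True)
im=cv2.imread('pics/top0.png')[...,::-1].copy(); W=np.load('top0.npy')
for s in((296,198),(188,189),(285,339)):
    m=wedge_mask(im,W,s); r,b=rect(W,m); print(s,m.sum(),r); print(b.ravel())
    if s[0]==296:
        p=W[m]*1000; A=np.c_[p[:,:2],np.ones(len(p))]; print('plane',np.linalg.lstsq(A,p[:,2],rcond=None)[0], p[:,2].min(),p[:,2].max())
z=W[...,2]
h=cv2.cvtColor(im,cv2.COLOR_RGB2HSV)
m=comp((h[...,1]<70)&(h[...,2]>100)&(z>.025),(360,235)); m=cv2.morphologyEx(m.astype(np.uint8),cv2.MORPH_OPEN,np.ones((5,5)))>0
r,b=rect(W,m);print('slab',m.sum(),r,b.ravel()); p=W[m]*1000;print(np.linalg.lstsq(np.c_[p[:,:2],np.ones(len(p))],p[:,2],rcond=None)[0],p[:,2].min(),p[:,2].max())
for n,(u,v) in dict(core=(293,155),weight=(324,252),s1=(236,140),s2=(430,157),s3=(421,275),s4=(224,259),plate=(310,230),bar=(422,215),vial=(240,276),knob=(402,140)).items(): print(n,W[v,u]*1000)
cv2.imwrite('pics/crop.png',cv2.resize(im[120:290,215:440],None,fx=3.5,fy=3.5)[...,::-1])
E
```

```text
(296, 198) 1181 ((584.7225952148438, 107.04693603515625), (96.52808380126953, 54.10676956176758), 84.95279693603516)
[553.5  61.4 607.4  56.6 615.9 152.7 562.  157.5]
 ** On entry to DLASCL parameter number  4 had an illegal value
 ** On entry to DLASCL parameter number  4 had an illegal valueTraceback (most recent call last):
  File "<stdin>", line 7, in <module>
    x, resids, rank, s = _umath_linalg.lstsq(a, b, rcond,
                         ~~~~~~~~~~~~~~~~~~~^^^^^^^^^^^^^
                                             signature=signature)
                                             ^^^^^^^^^^^^^^^^^^^^
    raise LinAlgError("SVD did not converge in Linear Least Squares")
numpy.linalg.LinAlgError: SVD did not converge in Linear Least Squares
```

```bash
cat >> m.py <<'E'
def plane(p):
    p=p[~np.isnan(p).any(1)]*1000
    return np.linalg.lstsq(np.c_[p[:,:2],np.ones(len(p))],p[:,2],rcond=None)[0],np.percentile(p[:,2],[1,99])
def slab_mask(im,W):
    h=cv2.cvtColor(im,cv2.COLOR_RGB2HSV)
    m=comp((h[...,1]<70)&(h[...,2]>100)&(W[...,2]>.025),(360,235))
    return cv2.morphologyEx(m.astype(np.uint8),cv2.MORPH_OPEN,np.ones((5,5)))>0
E
python3 - <<'E'
from m import *
np.set_printoptions(precision=3,suppress=True)
im=cv2.imread('pics/top0.png')[...,::-1].copy(); W=np.load('top0.npy')
for s in((188,189),(285,339),(296,198)):
    m=wedge_mask(im,W,s); r,b=rect(W,m); print(s,m.sum(),r); print(b.ravel())
print(plane(W[m]))
m=slab_mask(im,W)
r,b=rect(W,m);print('slab',m.sum(),r,b.ravel()); print(plane(W[m]))
for n,(u,v) in dict(core=(293,155),weight=(324,252),s1=(236,140),s2=(430,157),s3=(421,275),s4=(224,259),plate=(310,230),bar=(422,215),vial=(240,276),knob=(402,140)).items(): print(n,np.nanmedian(W[v-1:v+2,u-1:u+2],(0,1))*1000)
cv2.imwrite('pics/crop.png',cv2.resize(im[120:290,215:440],None,fx=3.5,fy=3.5)[...,::-1])
E
```

```text
(188, 189) 689 ((600.2672119140625, 314.9844970703125), (38.917877197265625, 68.69156646728516), 35.42913818359375)
[564.501 331.69  604.322 275.718 636.033 298.279 596.213 354.251]
(285, 339) 623 ((317.1699523925781, 126.47074890136719), (37.85292434692383, 67.32160186767578), 72.5735092163086)
[279.386 118.494 343.618  98.332 354.954 134.448 290.722 154.609]
(296, 198) 1181 ((584.7225952148438, 107.04693603515625), (96.52808380126953, 54.10676956176758), 84.95279693603516)
[553.528  61.35  607.425  56.59  615.917 152.744 562.02  157.504]
(array([  0.046,   0.2  , -24.521]), array([11.373, 35.357]))
slab 4370 ((549.0525512695312, -43.05299377441406), (150.55055236816406, 100.07718658447266), 85.1336669921875) [ 492.809 -113.812  592.525 -122.302  605.297   27.706  505.58    36.196]
(array([ 0.012,  0.088, 40.483]), array([34.352, 51.866]))
core [659.966 114.507  44.379]
weight [481.118  55.895  42.039]
s1 [693.849 223.446  11.36 ]
s2 [ 665.1   -149.564   11.691]
s3 [ 440.421 -129.554   13.092]
s4 [465.393 243.18    1.2  ]
plate [522.461  79.924  11.941]
bar [ 552.783 -130.544   22.108]
vial [435.796 208.786  50.2  ]
knob [694.72  -92.585  26.391]
```

View pics/crop.png

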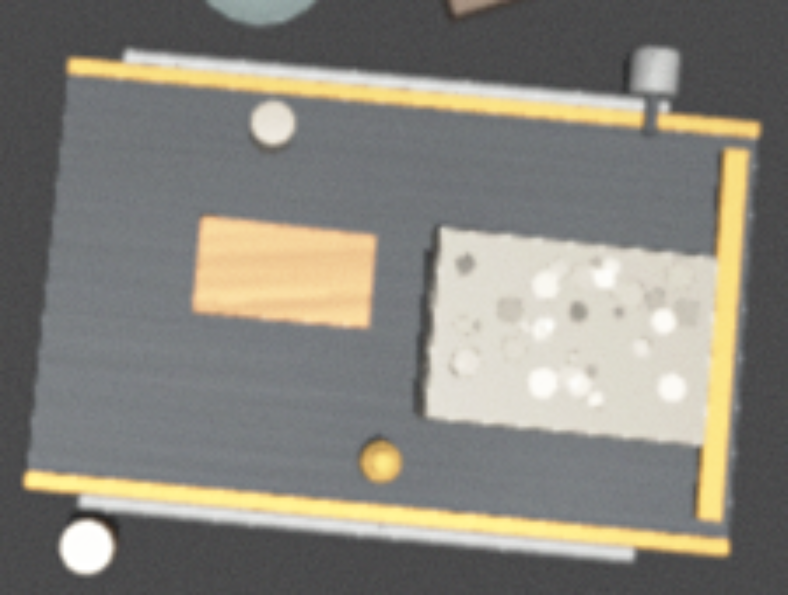

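The on-stage wedge measures about 96x54 mm, so it is the 50x95 one. It is nearly square to the slab but about 23 mm off to +x, with a 30 mm gap to the edge. I'll nudge it sideways with an open jaw straddling it, then push from behind with two spaced fingertips.

Call:
play_rows(rows=[[[0,0,0],[28,-26.8,5],0.2],[[0,0,0],[28,-26.8,5],0.2],[[0,0,0],[28,-26.8,5],0.2],[[0,0,0],[28,-26.8,5],0.2],[[0,0,0],[28,-26.8,5],0.2],[[0,0,0],[28,-26.8,5],0.2],[[0,0,0],[28,-26.8,5],0.2],[[0,0,0],[28,-26.8,5],0.2],[[0,0,0],[28,-26.8,5],0.2],[[0,0,0],[28,-26.8,5],0.2],[[0,0,0],[28,-26.8,5],0.2],[[0,0,0],[28,-26.8,5],0.2]])

```text
t: 1.1
tcp_pos: [0.4137, -0.183, 0.179]
tool_rot: [0.988, 0.156, -0.0, -0.0]
force: [0.3, -0.9, 0.2]
finger_gap: 0.799
gripper_force: 0.0
```

Call:
play_rows(rows=[[[0,0,0],[28,-26.8,5],0.2],[[0,0,0],[28,-26.8,5],0.2],[[0,0,0],[28,-26.8,5],0.2],[[0,0,0],[28,-26.8,5],0.2],[[0,0,0],[28,-26.8,5],0.2],[[0,0,0],[28,-26.8,5],0.2],[[0,0,0],[28,-26.8,5],0.2],[[0,0,0],[28,-26.8,5],0.2],[[0,0,0],[28,-26.8,5],0.2]])

```text
t: 1.85
tcp_pos: [0.5788, 0.1244, 0.1337]
tool_rot: [0.988, 0.156, -0.0, -0.0]
force: [0.8, -0.9, -0.3]
finger_gap: 0.8
gripper_force: 0.0
```

Call:
play_rows(rows=[[[0,0,-6.7],[0,0,0],0.2],[[0,0,-6.7],[0,0,0],0.2],[[0,0,-6.7],[0,0,0],0.2],[[0,0,-6.7],[0,0,0],0.2],[[0,0,-6.7],[0,0,0],0.2],[[0,0,-6.7],[0,0,0],0.2],[[0,0,-6.7],[0,0,0],0.2],[[0,0,-6.7],[0,0,0],0.2],[[0,0,-6.7],[0,0,0],0.2],[[0,0,-6.7],[0,0,0],0.2],[[0,0,0],[0,0,0],0.2]])

```text
t: 2.77
tcp_pos: [0.5782, 0.1223, 0.1339]
tool_rot: [0.737, 0.676, -0.0, -0.0]
force: [0.5, 0.1, 0.4]
finger_gap: 0.801
gripper_force: 0.0
```

```bash
python3 - <<'E'
from h import *
im,W=cloud('side'); cv2.imwrite('pics/side1.png',im[...,::-1]); np.save('side1.npy',W)
s=sense(); print(s['t'],s['tcp_pos'],R.from_quat(s['tool_rot']).as_matrix().round(3),s['force'],s['finger_gap'])
E
```

```text
2.8167 [0.57820816 0.12236787 0.13396114] [[ 0.09   0.996 -0.001]
 [ 0.996 -0.09  -0.   ]
 [-0.    -0.001 -1.   ]] [ 0.03787002  0.1537493  -0.58953611] 0.8001333964236599
```

View pics/side1.png

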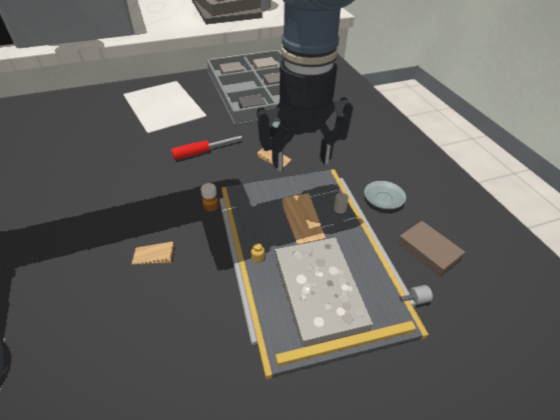

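The side view shows the fingers open above the wedge, tips at about (280,168) and (327,162), still clear of everything. I'll check the tip height and cross-check the wedge and slab from the side view.

```bash
python3 - <<'E'
from m import *
np.set_printoptions(precision=1,suppress=True)
W=np.load('side1.npy'); p=W.reshape(-1,3)*1000
k=(np.abs(p[:,0]-578)<80)&(np.abs(p[:,1]-122)<40)&(p[:,2]>80)&(p[:,2]<150); q=p[k]
for s in(-1,1):
    a=q[(q[:,0]-578)*s>0]; l=a[a[:,2]<np.percentile(a[:,2],0.5)+15]; print('finger',s,len(a),a.min(0),l.min(0),l.max(0))
im=cv2.imread('pics/side0.png')[...,::-1].copy(); W=np.load('side0.npy')
m=wedge_mask(im,W,(303,217)); r,b=rect(W,m); print(m.sum(),r,b.ravel()); print(plane(W[m]))
E
```

```text
finger -1 64 [530.7 113.  135.5] [530.7 113.  135.5] [544.3 132.8 149.9]
finger 1 81 [612.  106.7 133.1] [612.  106.7 133.1] [625.9 131.2 148.4]
1396 ((582.1981201171875, 107.56069946289062), (96.943603515625, 51.143836975097656), 85.47245788574219) [552.9  61.3 603.9  57.2 611.5 153.9 560.5 157.9]
(array([  0.1,   0.2, -38. ]), array([12.2, 34.4]))
```

Call:
play_rows(rows=[[[0,0,0],[0,6,20],0.2],[[0,0,0],[0,0,35],0.2],[[0,0,0],[0,0,35],0.2],[[0,0,0],[0,0,15],0.2],[[0,0,0],[0,0,11],0.2],[[0,0,0],[0,0,0],0.2]])

```text
t: 3.32
tcp_pos: [0.5829, 0.1217, 0.0158]
tool_rot: [0.738, 0.675, -0.002, -0.002]
force: [-0.4, 0.4, -0.2]
finger_gap: 0.798
gripper_force: 0.0
```

Call:
play_rows(rows=[[[0,0,0],[0,-4,0],0.2],[[0,0,0],[0,-4,0],0.2],[[0,0,0],[0,-4,0],0.2],[[0,0,0],[0,-4,0],0.2],[[0,0,0],[0,-4,0],0.2],[[0,0,0],[0,-4,0],0.2],[[0,0,0],[0,-3,0],0.2],[[0,0,0],[0,0,0],0.2]])

```text
t: 3.98
tcp_pos: [0.5568, 0.1243, 0.0186]
tool_rot: [0.737, 0.676, -0.0, -0.0]
force: [-0.1, 0.3, 0.9]
finger_gap: 0.799
gripper_force: 0.1
```

```bash
cat > look.py <<'E'
from m import *
import sys
np.set_printoptions(precision=3,suppress=True)
s=sense(); print(s['t'],s['tcp_pos'],s['force'],s['finger_gap'])
im,W=cloud('side'); cv2.imwrite(f'pics/{sys.argv[1]}.png',cv2.resize(im[150:370,180:450],None,fx=2.8,fy=2.8)[...,::-1])
p=W.reshape(-1,3)*1000; h=cv2.cvtColor(im,cv2.COLOR_RGB2HSV).reshape(-1,3)
k=(h[:,0]>5)&(h[:,0]<20)&(h[:,1]>70)&(h[:,2]>60)&(abs(p[:,0]-560)<70)&(p[:,1]>0)&(p[:,1]<180)&(p[:,2]>11)
k=cv2.morphologyEx(k.reshape(420,560).astype(np.uint8),cv2.MORPH_OPEN,np.ones((3,3)))>0
r,b=rect(W,k); print('wedge',k.sum(),r,b.ravel())
E
python3 look.py side2
```

```text
3.9833 [0.557 0.124 0.019] [-0.089  0.256  0.944] 0.7992802372826305
wedge 1402 ((563.6900024414062, 120.94698333740234), (121.65492248535156, 64.733154296875), 81.9007339477539) [523.076  65.286 587.164  56.166 604.304 176.608 540.216 185.728]
```

View pics/side2.png

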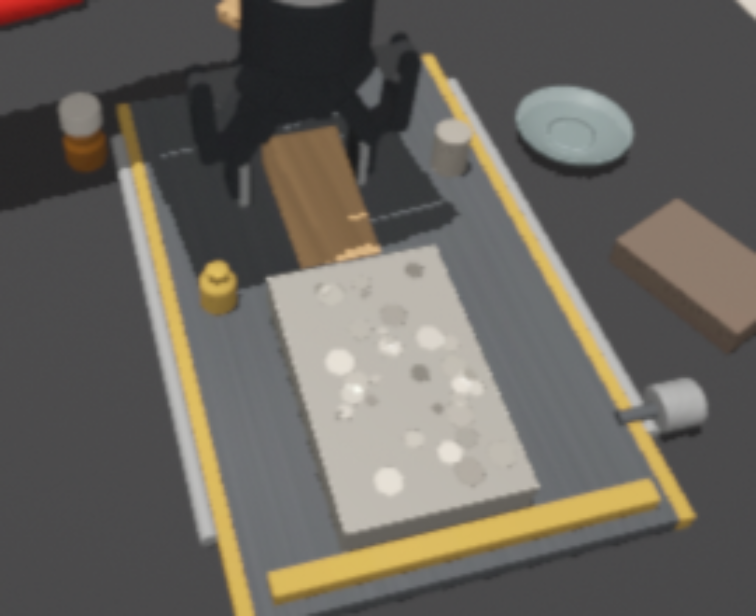

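The crop shows the +x finger against the wedge's side. The thin end spans about (303,268) to (380,250), and the slab's raised edge spans (270,280) to (437,248). I'll measure the wedge's sides from depth.

```bash
cat > wd.py <<'E'
from m import *
np.set_printoptions(precision=2,suppress=True)
def wedge(seed=(303,217),cam='side'):
    im,W=cloud(cam); p=W*1000; h=cv2.cvtColor(im,cv2.COLOR_RGB2HSV)
    m=(h[...,0]>5)&(h[...,0]<22)&(h[...,1]>70)&(h[...,2]>60)
    m&=(abs(p[...,0]-565)<60)&(p[...,1]>10)&(p[...,1]<175)&(p[...,2]>12)&(p[...,2]<40)
    n,l,st,c=cv2.connectedComponentsWithStats(m.astype(np.uint8),connectivity=4)
    i=1+np.argmax(st[1:,4]); q=p[l==i]
    print(cam,'n',len(q))
    # stage axes: along a, across b about slab edge mid
    a=np.array([.085,.9964]); b=np.array([.9964,-.085]); d=q[:,:2]-[555.6,34]
    s,t=d@a,d@b; L=[]
    for s0 in range(-5,125,8):
        k=(s>=s0)&(s<s0+8)
        if k.sum()>15: L.append((s0+4,*np.percentile(t[k],[2,98]),np.median(q[k,2])))
    L=np.array(L); print(L); print('s range',np.percentile(s,[.5,99.5]))
if __name__=='__main__': wedge(); s=sense(); print(s['t'],s['tcp_pos'],s['force'])
E
python3 wd.py
```

```text
side n 1394
[[ 31.   -21.27  28.01  14.92]
 [ 39.   -21.05  27.22  16.63]
 [ 47.   -20.92  27.08  18.23]
 [ 55.   -21.28  27.78  19.9 ]
 [ 63.   -21.12  27.18  21.68]
 [ 71.   -21.4   26.46  23.44]
 [ 79.   -21.31  26.92  25.11]
 [ 87.   -21.53  28.16  26.79]
 [ 95.   -21.6   27.1   28.28]
 [103.   -21.66  27.17  30.01]
 [111.   -21.6   26.19  31.64]
 [119.   -21.95  27.37  33.32]]
s range [ 27.96 123.88]
4.0833 [0.56 0.12 0.02] [ 0.16 -0.23  0.35]
```

Call:
play_rows(rows=[[[0,0,0],[0,-2,0],0.2],[[0,0,0],[0,-1.5,0],0.2],[[0,0,0],[0,0,0],0.2],[[0,0,0],[0,4,0],0.2],[[0,0,0],[0,0,-25],0.2],[[0,0,0],[0,0,-25],0.2],[[0,0,0],[28,3,0],0.76],[[0,0,0],[29,3,0],0.76],[[0,0,0],[0,0,0],0.76],[[0,0,0],[0,0,0],0.76],[[0,0,0],[0,0,0],0.76]])

```text
t: 5.0
tcp_pos: [0.5684, 0.1803, 0.0679]
tool_rot: [0.737, 0.676, -0.001, -0.0]
force: [0.3, -0.2, -0.3]
finger_gap: 0.239
gripper_force: 0.0
```

```bash
python3 - <<'E'
from wd import *
wedge()
s=sense();P=s['tcp_pos']*1000; print(s['t'],P,s['finger_gap'],s['force'])
im,W=cloud('side'); p=W.reshape(-1,3)*1000
k=(abs(p[:,0]-P[0])<50)&(abs(p[:,1]-P[1])<30)&(p[:,2]>40)&(p[:,2]<90);q=p[k]
l=q[q[:,2]<np.percentile(q[:,2],1)+12]; print('tips z',np.percentile(q[:,2],1),l.min(0),l.max(0))
for cam,A in(('side',W),('side0',np.load('side0.npy')),('top0',np.load('top0.npy'))):
    B=A*1000; z=B[...,2]; m=(abs(B[...,0]-549)<70)&(B[...,1]<45)&(B[...,1]>-108)&(z>31)&(z<60)
    m=cv2.morphologyEx(m.astype(np.uint8),cv2.MORPH_OPEN,np.ones((5,5)))>0
    print(cam,rect(A,m),plane(A[m]))
E
```

```text
side n 1392
[[ 31.   -23.8   24.35  14.92]
 [ 39.   -23.87  24.54  16.54]
 [ 47.   -23.85  24.45  18.21]
 [ 55.   -24.06  24.19  20.05]
 [ 63.   -24.41  24.68  21.62]
 [ 71.   -24.66  23.43  23.35]
 [ 79.   -24.63  24.36  24.99]
 [ 87.   -24.52  24.29  26.89]
 [ 95.   -24.39  24.22  28.4 ]
 [103.   -24.61  23.68  29.95]
 [111.   -24.46  23.77  31.89]
 [119.   -24.85  23.69  33.49]]
s range [ 27.86 123.71]
5.05 [568.35 179.84  67.8 ] 0.24319756282144223 [-0.72  0.31  0.73]
tips z 61.574420786883614 [546.06 166.36  60.29] [591.44 190.03  73.53]
side (((548.3933715820312, -39.93689727783203), (143.82838439941406, 100.6530532836914), 85.28076934814453), array([[ 492.32, -107.47],
       [ 592.63, -115.75],
       [ 604.47,   27.59],
       [ 504.15,   35.87]], dtype=float32)) (array([ 0.02,  0.09, 37.83]), array([35.54, 50.27]))
side0 (((548.6397705078125, -39.71385192871094), (143.39382934570312, 100.88018798828125), 85.13162231445312), array([[ 492.3 , -106.87],
       [ 592.81, -115.43],
       [ 604.98,   27.44],
       [ 504.47,   36.01]], dtype=float32)) (array([ 0.02,  0.09, 37.36]), array([35.44, 50.34]))
top0 (((549.4232177734375, -38.835968017578125), (144.0209503173828, 100.1213150024414), 85.31204986572266), array([[ 493.64, -106.51],
       [ 593.43, -114.7 ],
       [ 605.2 ,   28.84],
       [ 505.42,   37.03]], dtype=float32)) (array([ 0.01,  0.08, 41.57]), array([35.33, 51.89]))
```

Call:
play_rows(rows=[[[0,0,0],[0,0,23],0.76],[[0,0,0],[0,0,22],0.76],[[0,0,0],[0,0,0],0.76],[[0,0,0],[-5,0,0],0.76],[[0,0,0],[-5,0,0],0.76],[[0,0,0],[-5,0,0],0.76],[[0,0,0],[-5,0,0],0.76],[[0,0,0],[-5,0,0],0.76],[[0,0,0],[-5,0,0],0.76],[[0,0,0],[0,0,0],0.76]])

```text
t: 5.93
tcp_pos: [0.5665, 0.1494, 0.0237]
tool_rot: [0.738, 0.675, -0.0, 0.0]
force: [-0.1, 0.2, -0.3]
finger_gap: 0.237
gripper_force: 0.0
```

```bash
python3 wd.py
```

```text
side n 1228
[[ 23.   -23.73  24.26  17.81]
 [ 31.   -24.29  23.69  18.73]
 [ 39.   -24.59  24.01  20.72]
 [ 47.   -24.14  23.31  22.26]
 [ 55.   -24.66  24.48  23.79]
 [ 63.   -24.48  24.28  25.48]
 [ 71.   -24.42  24.93  27.02]
 [ 79.   -24.33  23.49  28.97]
 [ 87.   -24.36  23.35  30.74]
 [ 95.   -24.38  24.26  32.07]
 [103.   -24.4   23.93  33.49]]
s range [ 23.23 104.96]
5.9833 [0.57 0.15 0.02] [ 0.94 -0.08 -0.22]
```

Call:
play_rows(rows=[[[0,0,0],[-5,0,0],0.76],[[0,0,0],[-5,0,0],0.76],[[0,0,0],[-5,0,0],0.76],[[0,0,0],[-5,0,0],0.76],[[0,0,0],[-5,0,0],0.76],[[0,0,0],[-5,0,0],0.76],[[0,0,0],[-5,0,0],0.76],[[0,0,0],[-5,0,0],0.76],[[0,0,0],[-5,0,0],0.76],[[0,0,0],[-5,0,0],0.76],[[0,0,0],[-4,0,0],0.76],[[0,0,0],[0,0,0],0.76]])

```text
t: 6.98
tcp_pos: [0.5615, 0.0957, 0.0232]
tool_rot: [0.738, 0.675, -0.0, 0.0]
force: [-0.9, 0.1, -0.0]
finger_gap: 0.245
gripper_force: 0.0
```

```bash
cat > sl.py <<'E'
from wd import *
wedge(); s=sense(); print(s['t'],s['tcp_pos']*1000,s['force'])
f=[]
A=cloud('top')[1]; A2=cloud('side')[1]
for n,A in(('side',A2),('side0',np.load('side0.npy')),('top',A),('top0',np.load('top0.npy'))):
    B=A*1000; z=B[...,2]; m=(abs(B[...,0]-549)<70)&(B[...,1]<45)&(B[...,1]>-108)&(z>31)&(z<60)
    m=cv2.morphologyEx(m.astype(np.uint8),cv2.MORPH_OPEN,np.ones((5,5)))>0
    q=B[m]; d=q[:,:2]-[555.6,34]; sa=d@[.085,.9964]; t=d@[.9964,-.085]
    k=(sa<-8)&(sa>-16)&(abs(t)<45); k2=(sa<-95)&(sa>-130)&(abs(t)<45)
    print(n,'raised z',q[k,2].mean() if k.sum() else None,k.sum(),'low z',q[k2,2].mean(),'edge s',np.percentile(sa,99.5))
E
python3 sl.py
```

```text
side n 584
[[ 15.   -22.67  21.34  27.51]
 [ 23.   -24.63  24.06  28.36]
 [ 31.   -24.67  23.94  29.86]
 [ 39.   -24.76  23.53  31.68]
 [ 47.   -24.61  23.87  33.29]]
s range [15.17 59.07]
7.0333 [561.49  96.01  23.17] [ 0.16 -0.05 -0.99]
side raised z 49.15891553017402 236 low z 39.745625754886284 edge s -4.0680921122110725
side0 raised z 49.17105969300011 237 low z 39.79136928989356 edge s -4.044552075803159
top raised z None 0 low z 40.23248129617374 edge s -51.9162424487025
top0 raised z 49.25510292062183 213 low z 40.24965020856618 edge s -1.49878137709713
```

Call:
play_rows(rows=[[[0,0,0],[-3,0,0],0.76],[[0,0,0],[-3,0,0],0.76],[[0,0,0],[-3,0,0],0.76],[[0,0,0],[0,0,0],0.76],[[0,0,0],[0,0,0],0.76]])

```text
t: 7.55
tcp_pos: [0.5609, 0.0875, 0.0233]
tool_rot: [0.737, 0.675, -0.0, 0.0]
force: [-0.7, 0.2, 0.2]
finger_gap: 0.24
gripper_force: 0.0
```

Call:
play_rows(rows=[[[0,0,0],[-1,0,0],0.76],[[0,0,0],[0,0,0],0.76]])

```text
t: 7.72
tcp_pos: [0.5608, 0.0867, 0.0233]
tool_rot: [0.737, 0.675, -0.0, 0.0]
force: [-0.4, 0.3, 0.3]
finger_gap: 0.241
gripper_force: 0.0
```

Call:
play_rows(rows=[[[0,0,0],[-1,0,0],0.76],[[0,0,0],[0,0,0],0.76]])

```text
t: 7.88
tcp_pos: [0.5607, 0.0858, 0.0233]
tool_rot: [0.737, 0.675, 0.0, 0.0]
force: [-0.7, 0.3, 0.2]
finger_gap: 0.241
gripper_force: 0.1
```

```bash
python3 sl.py
```

```text
side n 455
[[ 15.   -23.21  23.31  29.31]
 [ 23.   -24.56  24.14  30.47]
 [ 31.   -24.54  23.88  32.03]
 [ 39.   -24.42  23.6   33.58]]
s range [13.97 45.95]
7.9333 [560.79  85.77  23.37] [ 0.3   0.04 -0.24]
side raised z 49.092728911131225 233 low z 39.82187502965956 edge s -4.194947181819521
side0 raised z 49.17105969300011 237 low z 39.79136928989356 edge s -4.044552075803159
top raised z None 0 low z 40.224151660710106 edge s -67.63528483391224
top0 raised z 49.25510292062183 213 low z 40.24965020856618 edge s -1.49878137709713
```

Call:
play_rows(rows=[[[0,0,0],[-1,0,0],0.76],[[0,0,0],[0,0,0],0.76]])

```text
t: 8.2
tcp_pos: [0.5607, 0.0848, 0.0233]
tool_rot: [0.737, 0.675, 0.0, -0.0]
force: [0.0, 0.8, 0.4]
finger_gap: 0.239
gripper_force: 0.2
```

Call:
play_rows(rows=[[[0,0,0],[-0.7,0,0],0.76],[[0,0,0],[0,0,0],0.76]])

```text
t: 8.37
tcp_pos: [0.5606, 0.0841, 0.0233]
tool_rot: [0.737, 0.675, 0.0, -0.0]
force: [-0.6, 1.6, 0.9]
finger_gap: 0.234
gripper_force: 0.3
```

Call:
play_rows(rows=[[[0,0,0],[-0.7,0,0],0.76],[[0,0,0],[0,0,0],0.76]])

```text
t: 8.53
tcp_pos: [0.5606, 0.0833, 0.0233]
tool_rot: [0.737, 0.675, 0.0, 0.0]
force: [-0.2, 1.0, 0.6]
finger_gap: 0.24
gripper_force: 0.3
```

Call:
play_rows(rows=[[[0,0,0],[-0.7,0,0],0.76],[[0,0,0],[0,0,0],0.76]])

```text
t: 8.7
tcp_pos: [0.5605, 0.0829, 0.0233]
tool_rot: [0.738, 0.675, 0.0, -0.0]
force: [-0.2, 1.8, 0.7]
finger_gap: 0.238
gripper_force: 1.1
```

```bash
python3 sl.py
```

```text
side n 425
[[ 15.   -24.14  23.27  29.79]
 [ 23.   -24.67  24.13  31.1 ]
 [ 31.   -24.53  23.49  32.51]
 [ 39.   -24.26  23.86  33.85]]
s range [13.37 51.73]
8.75 [560.51  82.9   23.35] [0.74 3.12 0.14]
side raised z 49.20167258598827 237 low z 39.799722037133485 edge s -3.8535713599567236
side0 raised z 49.17105969300011 237 low z 39.79136928989356 edge s -4.044552075803159
top raised z None 0 low z 40.08904370882931 edge s -71.59018783744443
top0 raised z 49.25510292062183 213 low z 40.24965020856618 edge s -1.49878137709713
```

Call:
play_rows(rows=[[[0,0,0],[-0.6,0,0],0.76],[[0,0,0],[0,0,0],0.76]])

```text
t: 9.02
tcp_pos: [0.5605, 0.0828, 0.0234]
tool_rot: [0.738, 0.675, 0.0, -0.0]
force: [0.3, 4.8, 0.3]
finger_gap: 0.246
gripper_force: 2.5
```

Snug: reaction is about 5 N with the slab height unchanged. Now I back off, shut the fingers and move above the press point, tilting 5° to match the slab's top.

Call:
play_rows(rows=[[[0,0,0],[8,0,0],0.76],[[0,0,0],[8,0,0],0.76],[[0,0,0],[0,0,-30],0.76],[[0,0,0],[0,0,-30],1],[[0,0,0],[-26,0,0],1],[[0,0,0],[-26,0,0],1],[[0,0,0],[-27,0,0],1],[[0,5.2,0],[0,0,0],1],[[0,0,0],[0,0,0],1],[[0,0,0],[0,0,0],1]])

```text
t: 9.85
tcp_pos: [0.5548, 0.0184, 0.0832]
tool_rot: [0.738, 0.674, 0.033, -0.03]
force: [-0.7, 0.3, 0.6]
finger_gap: -0.007
gripper_force: 0.0
```

```bash
python3 sl.py; python3 - <<'E'
from h import *
s=sense(); M=R.from_quat(s['tool_rot']).as_matrix(); t=s['tcp_pos']*1000+8*M[:,2]; d=t[:2]-[555.6,34]
print('tip',t,'s',d@[.085,.9964],'t',d@[.9964,-.085],M[:,2],s['finger_gap'])
im,W=cloud('side'); cv2.imwrite('pics/side3.png',cv2.resize(im[150:370,180:450],None,fx=2.8,fy=2.8)[...,::-1])
E
```

```text
side n 273
[[ 15.   -24.2    7.98  29.67]
 [ 23.   -24.67   4.5   31.2 ]
 [ 31.   -24.81   4.23  32.64]
 [ 39.   -24.59   3.66  33.63]]
s range [13.43 50.2 ]
9.9 [554.69  19.33  83.18] [-0.45  0.51  0.35]
side raised z 49.18457449888392 238 low z 39.78390489457527 edge s -4.106665897808492
side0 raised z 49.17105969300011 237 low z 39.79136928989356 edge s -4.044552075803159
top raised z 49.14822479844741 101 low z nan edge s -1.0267607741214653
top0 raised z 49.25510292062183 213 low z 40.24965020856618 edge s -1.49878137709713
tip [554.73143663  21.08968604  75.23846376] s -12.937664713414607 t 0.23194014740489255 [ 0.00706197  0.08919427 -0.99598921] -0.0021779964766936596sl.py:10: RuntimeWarning: Mean of empty slice.
  print(n,'raised z',q[k,2].mean() if k.sum() else None,k.sum(),'low z',q[k2,2].mean(),'edge s',np.percentile(sa,99.5))
  ret = ret.dtype.type(ret / rcount)
```

View pics/side3.png

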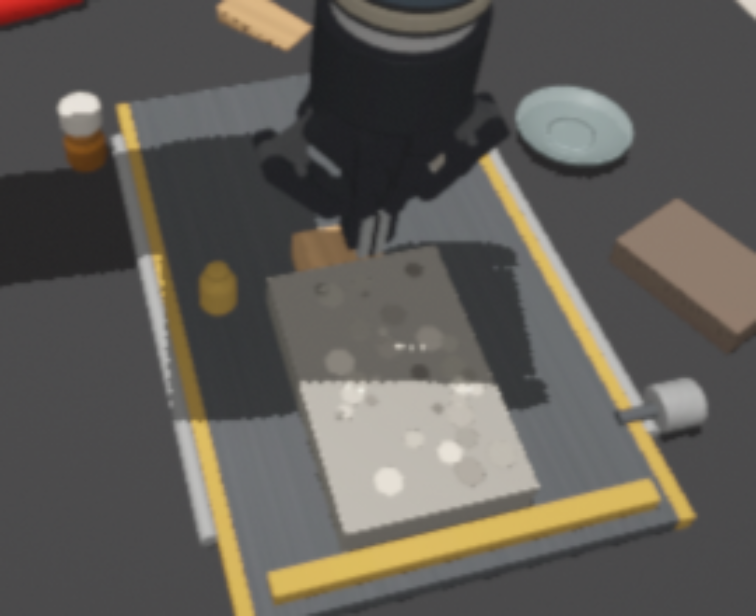

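The crop shows the shut fingers above the raised end at (375,245), with the wedge tucked under the slab at (320,245). Core and weight are unmoved. The tip is about 26 mm above the slab, so I descend.

Call:
play_rows(rows=[[[0,0,0],[-3,0,12],1],[[0,0,0],[0,0,8],1],[[0,0,0],[0,0,3],1],[[0,0,0],[0,0,1],1],[[0,0,0],[0,0,0],1],[[0,0,0],[0,0,0],1]])

```text
t: 10.55
tcp_pos: [0.5549, 0.0188, 0.0592]
tool_rot: [0.736, 0.675, 0.033, -0.031]
force: [0.9, -0.6, -0.5]
finger_gap: 0.0
gripper_force: 0.0
```

Call:
play_rows(rows=[[[0,0,0],[0,0,1],1],[[0,0,0],[0,0,0],1]])

```text
t: 10.72
tcp_pos: [0.555, 0.0186, 0.0584]
tool_rot: [0.737, 0.675, 0.034, -0.03]
force: [-0.7, 0.4, 1.1]
finger_gap: 0.002
gripper_force: 0.0
```

Call:
play_rows(rows=[[[0,0,0],[0,0,0.7],1],[[0,0,0],[0,0,0],1]])

```text
t: 10.88
tcp_pos: [0.5549, 0.0186, 0.0575]
tool_rot: [0.737, 0.675, 0.034, -0.031]
force: [0.4, -1.4, -0.3]
finger_gap: -0.0
gripper_force: 0.0
```

Call:
play_rows(rows=[[[0,0,0],[0,0,0.5],1],[[0,0,0],[0,0,0],1]])

```text
t: 11.05
tcp_pos: [0.5548, 0.0187, 0.057]
tool_rot: [0.737, 0.675, 0.033, -0.031]
force: [0.2, -1.0, -0.4]
finger_gap: -0.003
gripper_force: 0.0
```

Call:
play_rows(rows=[[[0,0,0],[0,0,0.4],1],[[0,0,0],[0,0,0],1]])

```text
t: 11.22
tcp_pos: [0.5549, 0.0187, 0.0567]
tool_rot: [0.737, 0.675, 0.033, -0.031]
force: [-0.0, -0.6, 1.5]
finger_gap: 0.002
gripper_force: 0.7
```

Call:
play_rows(rows=[[[0,0,0],[0,0,0.4],1],[[0,0,0],[0,0,0],1]])

```text
t: 11.38
tcp_pos: [0.5549, 0.0187, 0.0567]
tool_rot: [0.737, 0.675, 0.034, -0.031]
force: [-1.0, -0.2, 4.3]
finger_gap: -0.0
gripper_force: 2.3
```

Call:
play_rows(rows=[[[0,0,0],[0,0,0.5],1],[[0,0,0],[0,0,0],1]])

```text
t: 11.55
tcp_pos: [0.5549, 0.0188, 0.0566]
tool_rot: [0.737, 0.675, 0.034, -0.03]
force: [-2.0, -1.0, 7.8]
finger_gap: 0.003
gripper_force: 4.1
```

Call:
play_rows(rows=[[[0,0,0],[0,0,0.4],1],[[0,0,0],[0,0,0],1]])

```text
t: 11.72
tcp_pos: [0.5549, 0.0188, 0.0566]
tool_rot: [0.737, 0.675, 0.034, -0.03]
force: [-2.1, -1.2, 10.6]
finger_gap: -0.001
gripper_force: 5.4
```

10.6 N and no sinking (z holds at 56.6 mm). I hold it, then release.

Call:
play_rows(rows=[[[0,0,0],[0,0,0.1],1],[[0,0,0],[0,0,0],1],[[0,0,0],[0,0,0],1],[[0,0,0],[0,0,0],1],[[0,0,0],[0,0,0],1],[[0,0,0],[0,0,0],1],[[0,0,0],[0,0,0],1],[[0,0,0],[0,0,0],1],[[0,0,0],[0,0,0],1],[[0,0,0],[0,0,0],1]])

```text
t: 12.55
tcp_pos: [0.5549, 0.0188, 0.0565]
tool_rot: [0.737, 0.675, 0.034, -0.03]
force: [-3.1, -1.1, 11.3]
finger_gap: -0.004
gripper_force: 5.6
```

Call:
play_rows(rows=[[[0,0,0],[0,0,-1],1],[[0,0,0],[0,0,-1],1],[[0,0,0],[0,0,-3],1],[[0,0,0],[0,0,-10],1],[[0,0,0],[0,0,-30],1],[[0,0,0],[0,0,-40],1],[[0,0,0],[0,0,-40],1],[[0,0,0],[0,0,0],1],[[0,0,0],[0,0,0],1]])

```text
t: 13.3
tcp_pos: [0.5557, 0.007, 0.1828]
tool_rot: [0.737, 0.675, 0.035, -0.028]
force: [0.0, -0.4, -1.1]
finger_gap: 0.001
gripper_force: 0.0
```

```bash
python3 sl.py 2>/dev/null; python3 - <<'E'
from h import *
im,W=cloud('side'); cv2.imwrite('pics/side4.png',cv2.resize(im[150:370,180:450],None,fx=2.8,fy=2.8)[...,::-1])
E
```

```text
side n 410
[[ 15.   -23.9   21.89  29.82]
 [ 23.   -24.5   23.8   31.34]
 [ 31.   -24.56  23.99  32.78]
 [ 39.   -24.17  23.24  33.97]]
s range [12.9  39.09]
13.35 [554.16   7.49 180.89] [ 0.35 -0.03 -0.25]
side raised z 49.191433081241485 237 low z 39.78664788374273 edge s -3.9051291738313076
side0 raised z 49.17105969300011 237 low z 39.79136928989356 edge s -4.044552075803159
top raised z 49.437781248762974 212 low z nan edge s -1.341867312188846
top0 raised z 49.25510292062183 213 low z 40.24965020856618 edge s -1.49878137709713
```

View pics/side4.png

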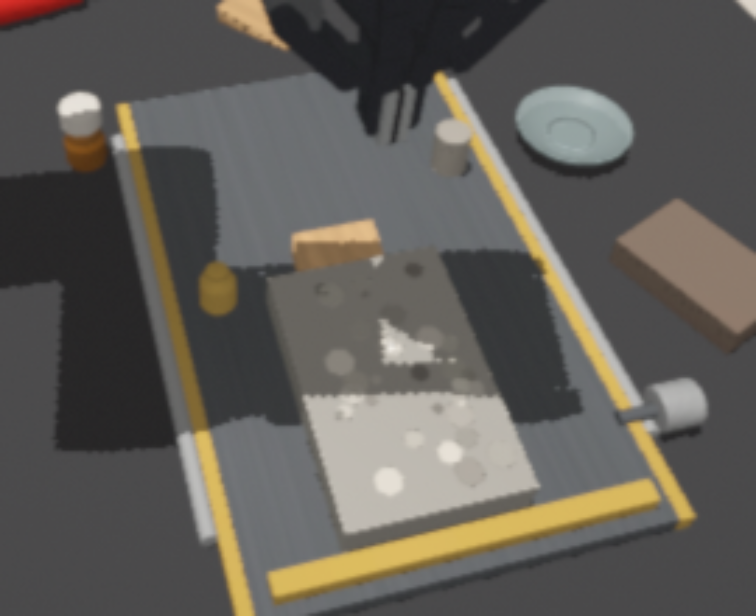

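The wedge is square and centred under the slab's raised edge at (335,245), with about 39 mm showing. Slab height is unchanged, neighbours are undisturbed and the robot is clear.

```bash
python3 -c "
from station import *
print(sign_off())"
```

```text
the job is handed in; nothing more can be done
None
```

The wedge is snug under the middle of the slab's raised edge, about 39 mm showing. The slab held a press of about 11 N (held 0.8 s) without sinking, its height is unchanged, and the job was handed in at about 13.4 s.

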